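# Bring the padlock round to the camera and take its picture

## Robot

A 7-joint arm with a two-finger parallel gripper is mounted at the origin on the work surface. World frame = base frame: x ahead of the robot, y to its left, z up, the work surface at z = 0. Lengths are in m, angles in rad, forces in N, time in s.
With the tool pointing down it reaches from about 0.35 to 0.9 m from the base axis. Payload 7.2 kg.
Tool frame: the origin (TCP) lies on the centre line of the jaws, within the pads' length; the fingertips stand 17 mm ahead of it and the grasp point (between the pads) lies 2 mm behind it; z points along the fingers, y is the direction in which the jaws open and shut (so a half turn about z gives the same grasp; the last joint's range is limited). The gripper opens to 88 mm and grips with 3 to 60 N. Pads are 20 mm wide; open, the fingers measure 115 mm over their backs; the gripper's body (75 mm by 178 mm) begins 61 mm behind the grasp point.
Start: joints at [-1.239, 0.411, -0.013, 1.596, 0.006, 1.134, -0.082], TCP at [0.243, 0.576, 0.209] pointing down, gripper open.
Joint ranges: [-2.95, 2.95], [-0.29, 1.99], [-1.47, 1.44], [0.14, 2.54], [-1.03, 4.17], [0.13, 1.85], [-2.86, 2.86]. Speed limits (rad/s): [2.39, 2.39, 3.01, 3.01, 3.14, 3.14, 3.14].

## Interface

Orientations are given as a unit quaternion [x, y, z, w].
In Python, from workcell import * gives the robot as it stands. The module is installed in compiled form; this text tells all that it offers.
- The arm moves only by the tool move_arm, never from a script. Its argument "motion" is one flat list of numbers, 7 for each row, row after row: the turn, a rotation vector about the tool's x, y, z in degrees, then the shift along the tool's x, y, z in cm, then the opening, from 0 (shut) to 1 (fully open). In form: [wx, wy, wz, x, y, z, hand, wx, wy, wz, x, y, z, hand, ...]. A call has 1 to 5 rows; each row is the pose to reach, as a shift and turn from the pose commanded when the call began, along the tool's axes at that moment; what a row does not reach only later rows make up. A row lasts 1/12 s, in which the tool goes at most 41.7 mm and 7.16 degrees, less where a joint would pass 70% of its speed; a pose out of reach is approached as far as the arm can. A call with a gripper value outside its range is refused whole. The fingers move at their own pace and stop on an object; "squeeze" is the grip in N (left out, the last holds). Time passes only in rows, so rows that repeat a pose let the fingers close. It gives the time, the measured TCP pose, the force and the opening at its end, in the units of the state.
- read_state(): the state, without advancing time (a new reading comes with each control period).
- read_camera(name): name is "side" or "top"; returns a dict with "image" (480x640x3 uint8, red, green, blue), "range_z" (480x640 float32, m along the optical axis (not along the pixel's ray), 0 where there is no reading), "fx", "fy", "cx", "cy" (pixels), "extrinsics" (4x4, takes a point from camera to world coordinates). Camera axes: x right, y down, z forward; pixel columns grow to the right and rows downward; lengths in m; the calibration is good to about 2 mm. A picture is of the moment at which its call begins.
- job_done(): hands the job in, once; it reports no verdict.
The state is a dict: "time": time; "qpos": joint angles; "qvel": joint speeds; "joint_efforts": joint torques, N m; "position": TCP position; "ee_rot": TCP orientation; "wrist_force": force on the tool from outside, world axes, zero at the start; "ft_torque": the same for the moment, N m; "opening": finger opening in m.
Only numpy, scipy, OpenCV 4.12 (cv2) and the standard library are available. Lean on these libraries where they do the work, as an engineer would, in place of code of your own. Each camera call takes 0.05 s, during which the arm holds its last target.

## Task

The exhibits on the turntable are being photographed one by one: push the turntable round by its rim with your fingertips until the padlock stands on the camera's side, squarely in front of the lens, and let it come to rest. Then press the shutter button fully down to take the picture, let go of it, and leave the padlock in front of the lens. Nothing is picked up: do not touch the exhibits or the mat they stand on, and do not disturb the camera or the pen pot.

Things in the scene. Friction and masses are not known exactly. Their poses are not given: they have to be found in the camera images.
- turntable: White platter of a display turntable: disc of radius 125 mm, 28 to 50 mm above the desk, plus rim lobes (see notch). Turns endlessly about z. Origin on its axis at desk height; x, y turn with it. About 1 N at the rim moves it; it stays where left and stops almost at once when the push ends. Below it a fixed black foot, 210 mm across, under 26 mm high.
- notch (a point): One of six equal finger notches in the platter's rim, at 30 degrees from platter x, 136 mm from the axis, 39 mm high; the others every 60 degrees. Each is about 43 mm wide at its bottom (125 mm radius) and 50 mm at 134 mm radius. Between them, at 0, 60, 120.. degrees, six lobes about 90 mm wide with rounded corners (radius 10 mm), reaching 144 mm radius.
- mat: Black round rubber mat fixed on the platter, radius 112 mm, its top 52 mm above the desk. The exhibits stand on it. Origin as the turntable's.
- padlock: Brass padlock with a steel shackle, standing upright loose on the mat 75 mm (give or take 7) from the turning axis, near the platter's own +x direction, so it rides round with the platter. Body 22 x 42 x 32 mm, 58 mm tall with the shackle; its broad faces (along its x) look outward and inward. Origin: centre of its underside, z up.
- jar: Small clear jar with a white lid, 38 mm across, 52 mm tall, standing loose on the mat 75 mm from the axis, 120 degrees counter-clockwise (from above) from the padlock. Origin: centre of its underside.
- ring_box: Closed jewellery ring box covered in blue cloth, 48 x 52 x 39 mm tall, standing loose on the mat 75 mm from the axis, 120 degrees clockwise from the padlock. Origin: centre of its underside.
- camera: Compact black camera on a small loose tripod, left of the turntable, 270 to 330 mm from its axis. Origin on the desk under its middle, z up. The lens looks level along the camera's own -x, straight at the turning axis. 104 mm wide (y), top at 131 mm; lens axis 98 mm high, lens front 37 mm ahead of the origin; feet on a 66 mm radius.
- shutter (a joint): Travel of the shutter button: 0 up, 0.006 m fully down; a spring brings it back up; fully down takes 4 N.
- shutter_top (a point): Middle of the top of the shutter button: a round grey cap, 28 mm across, pressed straight down, on a small black housing fixed on the desk to the right of the turntable.
- pen_pot: Dark steel pen pot with three pens, 72 mm across, 85 mm tall (pens to about 129 mm), loose on the desk to the far right of the turntable. Origin: centre of its underside.
There are look-alikes about, which are no part of the job. Of the things like the jar, leave any that is purple or turquoise; of the rest the larger one is meant.

How it is judged:
By the outcome, as a careful person would: the job done as asked, in the order asked, and still so for the second after the job is handed in, with the robot touching nothing.
It also fails if it takes over 58 s, if anything falls off the work surface, if the arm or the gripper's body presses on something with over 40 N, if the wrist force passes 120 N, or if a joint passes its speed limit or range.

## Working session

There is one attempt and no reset: what is moved stays moved. The work goes in short steps, Python scripts to look and compute and a tool call to move; the robot and the scene stay as the last step left them, time stands still between calls to the robot, and variables do not carry over. Pictures are saved under pics/ and viewed, and the job is handed in when it is done.

Besides the shell and the picture viewer there is one more tool, called after "Request:" in YAML: its name, and indented under it one key for each argument. move_arm: Moves the arm, as the interface text tells. Its arguments: {"type":"object","properties":{"motion":{"type":"array","items":{"type":"number"}},"squeeze":{"type":"number"}},"required":["motion"]}

```bash
mkdir -p pics; python3 - <<'E'
from workcell import *
import cv2,numpy as np
s=read_state();print({k:np.round(v,3) for k,v in s.items()})
for n in("top","side"):
    c=read_camera(n);cv2.imwrite(f"pics/{n}0.png",c["image"][:,:,::-1]);np.savez(f"{n}0.npz",**c)
    print(n,c["fx"],c["fy"],c["cx"],c["cy"],np.round(c["extrinsics"],3))
E
```

```text
{'time': np.float64(0.0), 'qpos': array([-1.239,  0.412, -0.013,  1.597,  0.006,  1.134, -0.082]), 'qvel': array([ 0.001, -0.   , -0.   , -0.001, -0.001, -0.   ,  0.   ]), 'joint_efforts': array([ 0.0000e+00, -5.8794e+01,  6.4200e-01, -2.9107e+01, -5.4000e-02,
        1.8000e-02,  0.0000e+00]), 'position': array([0.243, 0.575, 0.208]), 'ee_rot': array([ 0.199,  0.98 , -0.001, -0.   ]), 'wrist_force': array([ 0.205, -0.136,  0.551]), 'ft_torque': array([-0.024, -0.   ,  0.002]), 'opening': np.float64(0.088)}
top 502.5852788070351 502.5852788070351 321.3902588614292 232.77743410376797 [[ 0.003 -0.982  0.191  0.427]
 [-0.999 -0.011 -0.039  0.075]
 [ 0.041 -0.191 -0.981  0.985]
 [ 0.     0.     0.     1.   ]]
side 557.2146109943566 557.2146109943566 318.82121613563896 237.24989248466213 [[ 0.782 -0.421  0.46   0.036]
 [-0.624 -0.537  0.568 -0.627]
 [ 0.008 -0.731 -0.683  0.884]
 [ 0.     0.     0.     1.   ]]
```

View pics/top0.png

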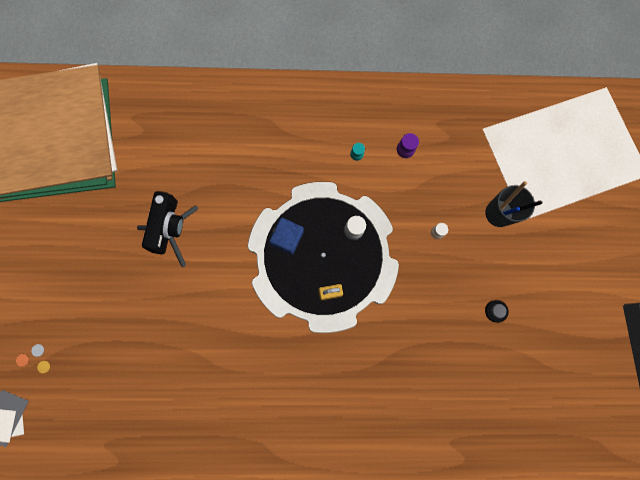

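View pics/side0.png

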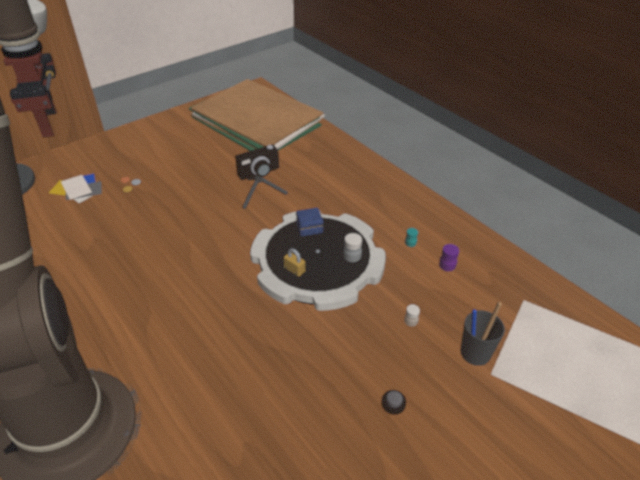

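Top view: turntable centre near (323,255), padlock (331,292), camera (163,222), shutter button (498,311), pen pot (508,208) and small look-alike jar (440,230). Next I'll measure these.

```bash
cat > h.py <<'E'
import numpy as np,cv2
def ray(c,u,v,z):
    E=c["extrinsics"];d=E[:3,:3]@np.array([(u-c["cx"])/c["fx"],(v-c["cy"])/c["fy"],1.]);o=E[:3,3]
    return o+d*(z-o[2])/d[2]
def cloud(c):
    r=c["range_z"];v,u=np.mgrid[:480,:640]
    P=np.stack([(u-c["cx"])/c["fx"]*r,(v-c["cy"])/c["fy"]*r,r],-1)
    return P@np.asarray(c["extrinsics"])[:3,:3].T+np.asarray(c["extrinsics"])[:3,3]
def cen(m):
    n,l,s,ce=cv2.connectedComponentsWithStats(m.astype(np.uint8));return l,s,ce
def measure(c,cam=True):
    out={}
    P=cloud(c);hsv=cv2.cvtColor(c["image"],cv2.COLOR_RGB2HSV);H,S,V=[hsv[...,i].astype(int) for i in range(3)]
    # platter white ring at z ~.05
    X=P[...,0];Y=P[...,1];Z=P[...,2]
    m=(S<50)&(V>150)&(Z>.04)&(Z<.06)
    l,s,ce=cen(m);i=1+np.argmax(s[1:,4])
    pts=np.argwhere(l==i)
    W=np.array([ray(c,u,v,.05)[:2] for v,u in pts])
    k,_=cv2.findContours((l==i).astype(np.uint8),cv2.RETR_CCOMP,cv2.CHAIN_APPROX_NONE)
    k=sorted(k,key=len)[::-1]
    info=[]
    for q in k[:2]:
        w=np.array([ray(c,a[0][0],a[0][1],.05)[:2] for a in q]);
        (cx,cy),r=cv2.minEnclosingCircle(w.astype(np.float32)); info.append((round(cx,4),round(cy,4),round(r,4)))
    out['circ']=info
    return out,(P,H,S,V)
E
python3 - <<'E'
from h import *
for n in("top","side"):
    c=dict(np.load(f"{n}0.npz"));o,(P,H,S,V)=measure(c);print(n,o)
    ctr=np.array(o['circ'][0][:2]); Z=P[...,2]
    R=np.hypot(P[...,0]-ctr[0],P[...,1]-ctr[1])
    m=(H>15)&(H<32)&(S>120)&(V>110)&(R<.112)&(Z>.055)
    l,s,ce=cen(m)
    i=1+np.argmax(s[1:,4]);q=P[l==i];print(" lock",s[i],q.mean(0),q.min(0),q.max(0))
    t=q[np.abs(q[:,2]-.084)<.004];print("  top",len(t),t.mean(0),cv2.minAreaRect((t[:,:2]*1000).astype(np.float32)))
    m=(Z>.02)&(Z<.16)&(c["range_z"]>0)
    l,s,ce=cen(m)
    for i in range(1,len(s)):
        if s[i,4]>60:
            q=P[l==i];print(s[i],np.round(ce[i]),np.round(q.mean(0),3),np.round(np.percentile(q,1,0),3),np.round(np.percentile(q,99,0),3))
E
```

```text
top {'circ': [(0.5671, 0.0341, 0.1434), (0.5674, 0.0341, 0.1145)]}
 lock [319 284  24  16 204] [0.49564594 0.02146609 0.08286693] [0.48284548 0.00125526 0.06974387] [0.50939216 0.04277337 0.10632493]
  top 190 [0.49598174 0.02134191 0.08316794] ((496.4790344238281, 21.577425003051758), (21.29537582397461, 40.513214111328125), 10.070954322814941)
[    0    63   117   135 12893] [ 54. 132.] [0.807 0.561 0.037] [0.686 0.451 0.022] [0.941 0.667 0.042]
[398 133  21  23 350] [408. 144.] [ 0.792 -0.135  0.045] [ 0.778 -0.153  0.02 ] [ 0.812 -0.12   0.055]
[352 142  13  15 151] [358. 149.] [ 0.783 -0.036  0.036] [ 0.772 -0.047  0.021] [ 0.796 -0.024  0.041]
[ 488  181   55   45 1317] [513. 205.] [ 0.665 -0.328  0.066] [ 0.63  -0.359  0.021] [ 0.697 -0.292  0.128]
[  248   182   151   151 16486] [323. 257.] [0.564 0.035 0.055] [ 0.434 -0.094  0.046] [0.7   0.163 0.104]
[ 142  191   49   68 1874] [163. 224.] [0.61  0.318 0.11 ] [0.563 0.291 0.022] [0.663 0.346 0.132]
[434 223  14  14 153] [441. 229.] [ 0.621 -0.195  0.036] [ 0.61  -0.208  0.021] [ 0.634 -0.184  0.042]
[628 302  12  56 337] [63
[... 953 characters left out ...]
17. 259.] [0.552 0.015 0.054] [ 0.426 -0.104  0.032] [0.697 0.156 0.104]
[406 228  12  13 124] [411. 234.] [ 0.78  -0.04   0.034] [ 0.771 -0.051  0.02 ] [ 0.794 -0.026  0.041]
[440 244  19  22 317] [449. 255.] [ 0.789 -0.142  0.042] [ 0.776 -0.156  0.02 ] [ 0.811 -0.124  0.055]
[ 461  302   44   59 1730] [482. 334.] [ 0.66  -0.33   0.066] [ 0.628 -0.362  0.021] [ 0.696 -0.295  0.127]
[406 305  13  15 160] [412. 312.] [ 0.619 -0.2    0.034] [ 0.609 -0.21   0.02 ] [ 0.634 -0.187  0.041]
[   0  359  113  112 5939] [ 62. 427.] [-0.001 -0.054  0.085] [-0.078 -0.074  0.021] [ 0.07  -0.001  0.158]
[386 391  16  15 155] [394. 398.] [ 0.465 -0.309  0.022] [ 0.453 -0.322  0.02 ] [ 0.478 -0.296  0.026]
```

```bash
python3 - <<'E'
from h import *
T={}
for n in("top","side"):
    c=dict(np.load(f"{n}0.npz"));P=cloud(c);X,Y,Z=P[...,0],P[...,1],P[...,2]
    m=(Z>.118)&(Z<.136)&(abs(Y-.32)<.06)&(abs(X-.61)<.09)
    q=P[m];r=cv2.minAreaRect((q[:,:2]*1000).astype(np.float32));print(n,"cam",len(q),np.round(np.percentile(q,[50,99],0),3),r)
    m=(Z>.08)&(Z<.118)&(abs(Y-.30)<.06)&(abs(X-.61)<.09);q=P[m];print("  lens/low",q.min(0),q.max(0),q.mean(0))
    hsv=cv2.cvtColor(c["image"],cv2.COLOR_RGB2HSV)
    R=np.hypot(X-.567,Y-.034);mm=(R<.02)&(hsv[...,2]>90);v,u=np.argwhere(mm).mean(0);print("  pin",mm.sum(),ray(c,u,v,.053))
    # button
    m=(np.hypot(X-.466,Y+.308)<.03)&(Z>.012)
    q=P[m];print("  btn z pct",np.round(np.percentile(q[:,2],[5,25,50,75,95,99]),4))
    g=m&(hsv[...,2]>75);v,u=np.argwhere(g).mean(0);print("  btn",g.sum(),ray(c,u,v,.023),(u,v))
    # lobes
    if n=="top":
        S,V=hsv[...,1],hsv[...,2]
        a=[]
        g=(S<60)&(V>150)&(R<.16)&(R>.134)&(Z<.06)&(Z>.035)
        th=np.arctan2(Y[g]-.0341,X[g]-.5672)
        print("  lobe phase",np.degrees(np.angle(np.exp(6j*th).mean()))/6)
    img=c["image"][:,:,::-1]
    k=(130,170,90,110) if n=="top" else (220,130,90,90)
    cv2.imwrite(f"pics/cam_{n}.png",cv2.resize(img[k[1]:k[1]+k[3],k[0]:k[0]+k[2]],None,fx=5,fy=5))
E
```

```text
top cam 1086 [[0.612 0.325 0.128]
 [0.663 0.346 0.132]] ((613.2180786132812, 317.9565734863281), (49.93648147583008, 104.15858459472656), 79.98202514648438)
  lens/low [0.56244695 0.28912999 0.08010108] [0.66283161 0.34437204 0.11799567] [0.60725991 0.30731562 0.10488294]
  pin 16 [0.56709121 0.03440481 0.053     ]
  btn z pct [0.0124 0.0143 0.02   0.0218 0.0235 0.0246]
  btn 137 [ 0.4661281 -0.3064149  0.023    ] (np.float64(499.40875912408757), np.float64(310.46715328467155))
  lobe phase 8.135458138520088
side cam 412 [[0.609 0.32  0.127]
 [0.661 0.342 0.132]] ((610.9432983398438, 315.6525573730469), (51.488502502441406, 103.95148468017578), 83.51790618896484)
  lens/low [0.55934388 0.28572956 0.08005478] [0.6620658  0.34429568 0.1179932 ] [0.60442977 0.30829423 0.10167521]
  pin 9 [0.56733493 0.03242214 0.053     ]
  btn z pct [0.0124 0.0137 0.0202 0.0216 0.0236 0.0252]
  btn 196 [ 0.46394295 -0.31082463  0.023     ] (np.float64(394.16326530612247), np.float64(398.44897959183675))
```

View pics/cam_top.png

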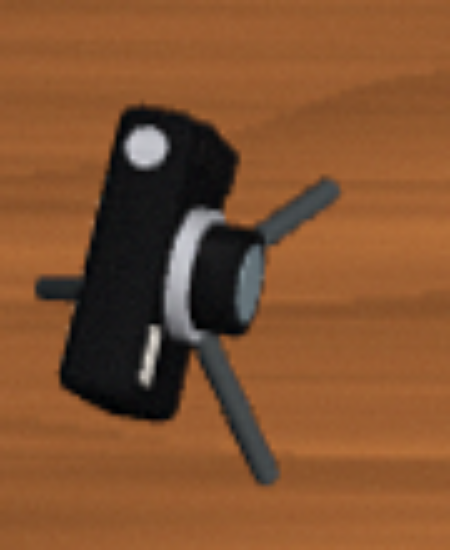

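```bash
cat > plan.py <<'E'
import numpy as np
from scipy.spatial.transform import Rotation as Ro
from workcell import read_state
C=np.array([.5672,.0335])
def yaw_R(yd):  # tool down, tool y toward yaw yd
    a=np.radians(yd);y=np.array([np.cos(a),np.sin(a),0]);z=np.array([0,0,-1.]);return np.stack([np.cross(y,z),y,z],1)
def rows(targets,hand=0,pose=None):
    "targets: list of (x,y,z,yaw of tool y); pose = start"
    if pose is None:
        s=read_state();p0=s["position"];R0=Ro.from_quat(s["ee_rot"]).as_matrix()
    else: p0=np.array(pose[:3]);R0=yaw_R(pose[3])
    f=[]
    for t in targets:
        w=np.degrees(Ro.from_matrix(R0.T@yaw_R(t[3])).as_rotvec());d=R0.T@(np.array(t[:3])-p0)*100
        f+=[*np.round(w,1),*np.round(d,1),hand]
    print([float(v) for v in f])
def interp(a,b,n): return [tuple(np.array(a)+(np.array(b)-a)*k/n) for k in range(1,n+1)]
def arc(phi,r,z): a=np.radians(phi);return (C[0]+r*np.cos(a),C[1]+r*np.sin(a),z,phi-270)
E
python3 - <<'E'
from plan import *
a=(.243,.576,.208,67);b=arc(278,.138,.2);print(b)
L=interp(a,b,20)
for k in range(0,20,5): rows(L[k:k+5],pose=a if k==0 else L[k-1])
E
```

```text
(np.float64(0.586405887932489), np.float64(-0.10315699348633672), 0.2, 8)
[0.0, 0.0, 3.0, -2.9, -2.5, 0.0, 0.0, 0.0, 0.0, 5.9, -5.8, -4.9, 0.1, 0.0, 0.0, 0.0, 8.9, -8.7, -7.4, 0.1, 0.0, 0.0, 0.0, 11.8, -11.6, -9.8, 0.2, 0.0, 0.0, 0.0, 14.8, -14.5, -12.3, 0.2, 0.0]
[0.0, 0.0, 2.9, -3.4, -1.6, 0.0, 0.0, 0.0, 0.0, 5.9, -6.9, -3.3, 0.1, 0.0, 0.0, 0.0, 8.9, -10.3, -4.9, 0.1, 0.0, 0.0, 0.0, 11.8, -13.7, -6.5, 0.2, 0.0, 0.0, 0.0, 14.7, -17.2, -8.2, 0.2, 0.0]
[0.0, 0.0, 3.0, -3.7, -0.7, 0.0, 0.0, 0.0, 0.0, 5.9, -7.5, -1.4, 0.1, 0.0, 0.0, 0.0, 8.9, -11.2, -2.1, 0.1, 0.0, 0.0, 0.0, 11.8, -15.0, -2.8, 0.2, 0.0, 0.0, 0.0, 14.8, -18.7, -3.5, 0.2, 0.0]
[0.0, 0.0, 3.0, -3.8, 0.3, 0.0, 0.0, 0.0, 0.0, 5.9, -7.6, 0.5, 0.1, 0.0, 0.0, 0.0, 8.9, -11.4, 0.8, 0.1, 0.0, 0.0, 0.0, 11.8, -15.2, 1.1, 0.2, 0.0, 0.0, 0.0, 14.8, -19.0, 1.4, 0.2, 0.0]
```

Request:
move_arm:
  motion: [0, 0, 3, -2.9, -2.5, 0, 0, 0, 0, 6, -5.8, -5, 0, 0, 0, 0, 9, -8.7, -7.4, 0, 0, 0, 0, 12, -11.6, -9.8, 0, 0, 0, 0, 15, -14.5, -12.3, 0, 0]
  squeeze: 20

```text
time: 0.52
position: [0.3294, 0.4042, 0.2086]
ee_rot: [0.326, 0.945, -0.0, -0.0]
wrist_force: [1.4, 0.9, 0.2]
opening: 0.0582
```

Request:
move_arm:
  motion: [0, 0, 3, -3.4, -1.6, 0, 0, 0, 0, 6, -6.9, -3.3, 0, 0, 0, 0, 9, -10.3, -4.9, 0, 0, 0, 0, 12, -13.7, -6.5, 0, 0, 0, 0, 15, -17.2, -8.2, 0, 0]

```text
time: 0.93
position: [0.4146, 0.2339, 0.2089]
ee_rot: [0.446, 0.895, 0.0, -0.0]
wrist_force: [0.8, -0.3, -0.2]
opening: 0.0247
```

Request:
move_arm:
  motion: [0, 0, 3, -3.7, -0.7, 0, 0, 0, 0, 6, -7.5, -1.4, 0, 0, 0, 0, 9, -11.2, -2.1, 0, 0, 0, 0, 12, -15, -2.8, 0, 0, 0, 0, 15, -18.7, -3.5, 0, 0]

```text
time: 1.35
position: [0.4995, 0.0634, 0.2089]
ee_rot: [0.56, 0.829, 0.0, -0.0]
wrist_force: [-0.5, 0.8, -0.5]
opening: 0.0008
```

Request:
move_arm:
  motion: [0, 0, 3, -3.8, 0.3, 0, 0, 0, 0, 6, -7.6, 0.5, 0, 0, 0, 0, 9, -11.4, 0.8, 0, 0, 0, 0, 12, -15.2, 1.1, 0, 0, 0, 0, 14, -19, 1.4, 0, 0]

```text
time: 1.77
position: [0.5839, -0.107, 0.2087]
ee_rot: [0.656, 0.754, -0.0, -0.0]
wrist_force: [1.6, 0.7, 0.5]
opening: 0.0008
```

```bash
python3 - <<'E'
from plan import *
s=read_state();print(s["time"],s["position"],Ro.from_quat(s["ee_rot"]).as_matrix()[:,1],s["opening"])
b=arc(278,.138,.2)
rows(interp(tuple(s["position"])+(8,),b[:2]+(.051,8),5))
E
```

```text
1.7667 [ 0.58394753 -0.10703024  0.20867729] [ 9.90373298e-01  1.38421720e-01 -3.97977235e-04] 0.0007909139472344554
[-0.0, -0.0, -0.0, 0.1, 0.1, 3.2, 0.0, -0.0, -0.0, -0.0, 0.1, 0.1, 6.3, 0.0, -0.0, -0.0, -0.0, 0.2, 0.2, 9.5, 0.0, -0.0, -0.0, -0.0, 0.3, 0.2, 12.6, 0.0, -0.0, -0.0, -0.0, 0.3, 0.3, 15.8, 0.0]
```

Request:
move_arm:
  motion: [0, 0, 0, 0.1, 0.1, 3, 0, 0, 0, 0, 0.3, 0.3, 6, 0, 0, 0, 0, 0.3, 0.3, 9, 0, 0, 0, 0, 0.3, 0.3, 11.5, 0, 0, 0, 0, 0.3, 0.3, 11.5, 0]

```text
time: 2.18
position: [0.5826, -0.1013, 0.0888]
ee_rot: [0.655, 0.755, -0.003, -0.003]
wrist_force: [-0.9, -0.5, 0.4]
opening: 0.0004
```

```bash
python3 - <<'E'
from workcell import *
import cv2
for n in("top","side"):
    c=read_camera(n)
    x=c["image"][150:350,220:460,::-1] if n=="top" else c["image"][150:350,200:440,::-1]
    cv2.imwrite(f"pics/{n}1.png",cv2.resize(x,None,fx=3,fy=3))
print(read_state()["position"])
E
```

```text
[ 0.58563814 -0.10218873  0.09363775]
```

View pics/side1.png

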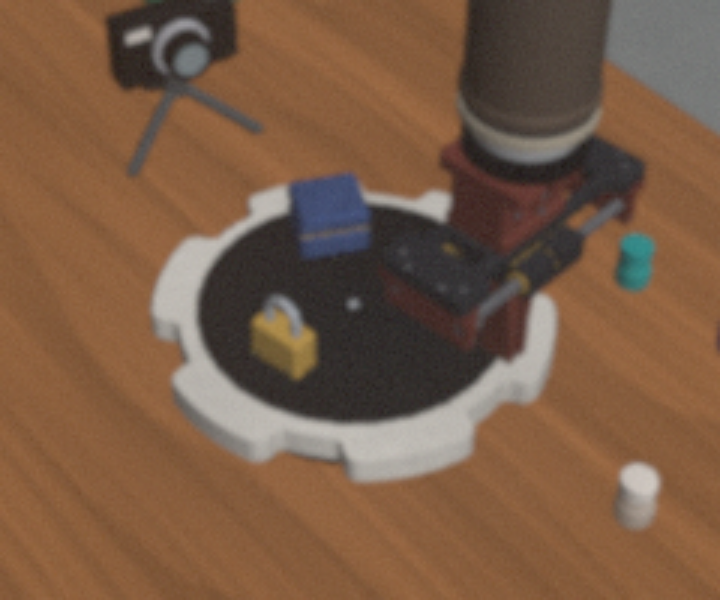

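View pics/top1.png

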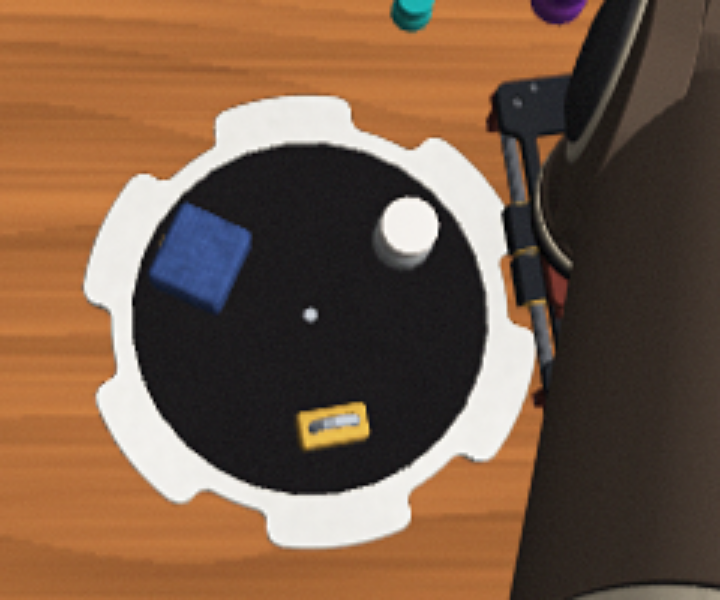

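Side view: the finger sits above the right-hand notch (crop about (510,345)), clear of the exhibits. I'll descend from here.

Request:
move_arm:
  motion: [0, 0, 0, 0, 0, 1.5, 0, 0, 0, 0, 0, 0, 3, 0, 0, 0, 0, 0, 0, 4, 0, 0, 0, 0, 0, 0, 4.3, 0, 0, 0, 0, 0, 0, 4.3, 0]

```text
time: 2.7
position: [0.5864, -0.102, 0.0514]
ee_rot: [0.655, 0.755, 0.0, 0.0]
wrist_force: [-0.4, 0.3, 0.4]
opening: 0.0003
```

```bash
python3 - <<'E'
from plan import *
s=read_state();p=s["position"]-[*C,0];print(s["position"],s["wrist_force"],np.hypot(*p[:2]),np.degrees(np.arctan2(p[1],p[0]))%360)
# total: slack + 109 ; steps of 5 deg
a=arc(278,.138,.05)
for ph in (278,258,238,218,198):
    rows([arc(ph-5*k if ph!=278 else ph-4*k,.138,.05) for k in range(1,6)],pose=arc(ph,.138,.05))
E
```

```text
[ 0.58639633 -0.1020487   0.05143302] [-0.42840016  0.33952639  0.3933914 ] 0.13690124155242359 278.0605946357055
[0.0, 0.0, 4.0, 0.0, -1.0, 0.0, 0.0, 0.0, 0.0, 8.0, 0.1, -1.9, 0.0, 0.0, 0.0, 0.0, 12.0, 0.3, -2.9, 0.0, 0.0, 0.0, 0.0, 16.0, 0.5, -3.8, 0.0, 0.0, 0.0, 0.0, 20.0, 0.8, -4.7, 0.0, 0.0]
[0.0, 0.0, 5.0, 0.1, -1.2, 0.0, 0.0, 0.0, 0.0, 10.0, 0.2, -2.4, 0.0, 0.0, 0.0, 0.0, 15.0, 0.5, -3.6, 0.0, 0.0, 0.0, 0.0, 20.0, 0.8, -4.7, 0.0, 0.0, 0.0, 0.0, 25.0, 1.3, -5.8, 0.0, 0.0]
[0.0, 0.0, 5.0, 0.1, -1.2, 0.0, 0.0, 0.0, 0.0, 10.0, 0.2, -2.4, 0.0, 0.0, 0.0, 0.0, 15.0, 0.5, -3.6, 0.0, 0.0, 0.0, 0.0, 20.0, 0.8, -4.7, 0.0, 0.0, 0.0, 0.0, 25.0, 1.3, -5.8, 0.0, 0.0]
[0.0, 0.0, 5.0, 0.1, -1.2, 0.0, 0.0, 0.0, 0.0, 10.0, 0.2, -2.4, 0.0, 0.0, 0.0, 0.0, 15.0, 0.5, -3.6, 0.0, 0.0, 0.0, 0.0, 20.0, 0.8, -4.7, 0.0, 0.0, 0.0, 0.0, 25.0, 1.3, -5.8, 0.0, 0.0]
[0.0, 0.0, 5.0, 0.1, -1.2, 0.0, 0.0, 0.0, 0.0, 10.0, 0.2, -2.4, 0.0, 0.0, 0.0, 0.0, 15.0, 0.5, -3.6, 0.0, 0.0, 0.0, 0.0, 20.0, 0.8, -4.7, 0.0, 0.0, 0.0, 0.0, 25.0, 1.3, -5.8, 0.0, 0.0]
```

Request:
move_arm:
  motion: [0, 0, 2, 0, -0.5, 0, 0, 0, 0, 4, 0, -1, 0, 0, 0, 0, 6, 0.1, -1.4, 0, 0, 0, 0, 8, 0.1, -1.9, 0, 0, 0, 0, 11, 0.2, -2.6, 0, 0]

```text
time: 3.12
position: [0.5612, -0.104, 0.0525]
ee_rot: [0.725, 0.688, 0.001, 0.001]
wrist_force: [-0.1, -0.1, 0.2]
opening: 0.0004
```

```bash
cat > chk.py <<'E'
from workcell import *
from plan import *
from h import *
import sys
s=read_state();p=s["position"]-[*C,0];print(s["time"],s["position"],s["wrist_force"],"r",np.hypot(*p[:2]),"phi",np.degrees(np.arctan2(p[1],p[0]))%360)
for n in("top","side"):
    c=read_camera(n);o,(P,H,S,V)=measure(c);Z=P[...,2];R=np.hypot(P[...,0]-C[0],P[...,1]-C[1])
    m=(H>15)&(H<32)&(S>120)&(V>110)&(R<.112)&(Z>.055);l,q,ce=cen(m)
    if len(q)>1:
        i=1+np.argmax(q[1:,4]);q=P[l==i];t=q[np.abs(q[:,2]-.084)<.004]
        if len(t)>20:
            r=cv2.minAreaRect((t[:,:2]*1000).astype(np.float32));d=np.array(r[0])/1000-C;print(n,"lock",len(t),r,"ang",np.degrees(np.arctan2(d[1],d[0]))%360,"R",np.hypot(*d))
    if n=="top":
        g=(S<60)&(V>150)&(R<.16)&(R>.134)&(Z<.06)&(Z>.035);th=np.arctan2(P[...,1][g]-C[1],P[...,0][g]-C[0]);print("phase",np.degrees(np.angle(np.exp(6j*th).mean()))/6)
    if len(sys.argv)>1: cv2.imwrite(f"pics/{n}{sys.argv[1]}.png",c["image"][:,:,::-1])
E
python3 chk.py 2
```

```text
3.1167 [ 0.56118438 -0.10397903  0.0524635 ] [-0.07649156 -0.14542085  0.20345034] r 0.13761057774026428 phi 267.49452796774966
top lock 196 ((496.6437072753906, 21.74751853942871), (21.32316017150879, 40.46238327026367), 10.229230880737305) ang 189.4568698397178 R 0.07152839480599184
phase 7.3559261589016804
side lock 113 ((493.4107666015625, 19.797597885131836), (22.448474884033203, 44.548519134521484), 17.7059268951416) ang 190.51979904044182 R 0.0750506947952291
```

```bash
python3 - <<'E'
import cv2
a=cv2.imread("pics/side2.png");cv2.imwrite("pics/side2z.png",cv2.resize(a[200:330,240:440],None,fx=4,fy=4,interpolation=2))
E
```

```text
(no output)
```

View pics/side2z.png

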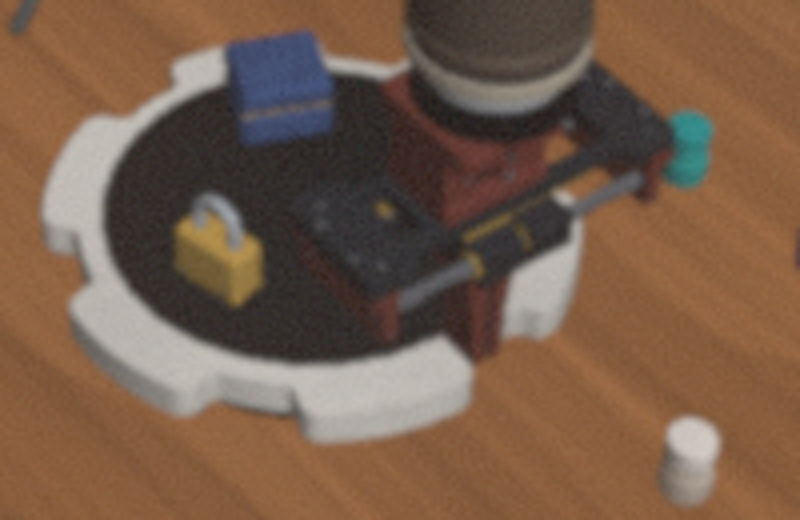

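The finger is in the notch, just short of the leading lobe (crop about (465,340)), and the lock hasn't moved. I'll continue the arc.

Request:
move_arm:
  motion: [0, 0, 2, 0, -0.5, 0, 0, 0, 0, 5, 0.1, -1.2, 0, 0, 0, 0, 9, 0.2, -2.2, 0, 0, 0, 0, 13, 0.4, -3.1, 0, 0, 0, 0, 17, 0.6, -4, 0, 0]

```text
time: 3.63
position: [0.5211, -0.0957, 0.0519]
ee_rot: [0.819, 0.574, 0.001, 0.0]
wrist_force: [-0.7, -0.1, 0.1]
opening: 0.0006
```

```bash
python3 chk.py 3
```

```text
3.6333 [ 0.52113325 -0.09573706  0.05185576] [-0.71768591 -0.10460307  0.09240926] r 0.13720190875351984 phi 250.38131039221548
top lock 193 ((496.58740234375, 21.709636688232422), (21.369766235351562, 40.554378509521484), 10.606770515441895) ang 189.47937179313365 R 0.071590164232155
phase 8.221179656987523
side lock 47 ((488.42010498046875, 24.61827278137207), (10.8075532913208, 30.197280883789062), 1.551697850227356) ang 186.4324242786659 R 0.07927898168918728
```

```bash
python3 - <<'E'
import cv2,numpy as np
a=cv2.imread("pics/side3.png")[200:330,240:440];b=cv2.imread("pics/top3.png")[170:345,220:420]
cv2.imwrite("pics/z3.png",np.vstack([cv2.resize(a,(450,292),interpolation=2),cv2.resize(b,(450,300),interpolation=2)]))
E
```

```text
(no output)
```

View pics/z3.png

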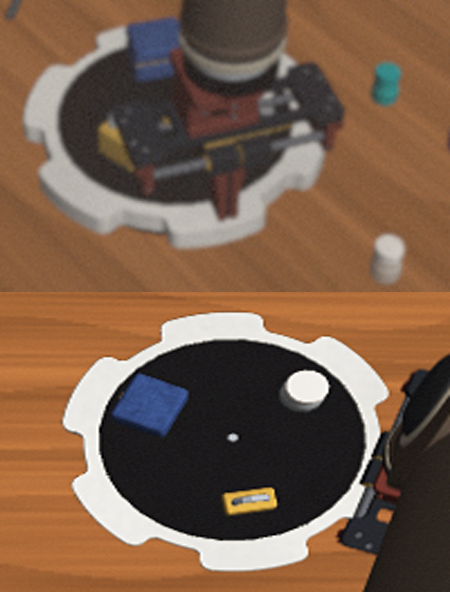

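```bash
python3 - <<'E'
from workcell import *
from h import *
s=read_state();print(s["time"],s["position"])
c=read_camera("side");P=cloud(c);hsv=cv2.cvtColor(c["image"],cv2.COLOR_RGB2HSV)
H,S,V=[hsv[...,i].astype(int) for i in range(3)]
for (u,v) in [(341,296),(341,292),(341,288),(341,284),(337,290),(345,290),(305,284),(305,281),(341,299)]:
    print(u,v,P[v,u].round(3),c["image"][v,u])
t=s["position"]
m=(np.hypot(P[...,0]-t[0],P[...,1]-t[1])<.03)
for z in np.arange(.03,.13,.01):
    k=m&(abs(P[...,2]-z)<.005);q=P[k];print(round(z,3),len(q),q.min(0).round(3) if len(q) else'',q.max(0).round(3) if len(q) else '',c["image"][k].mean(0).round() if len(q) else '')
E
```

```text
3.7333 [ 0.52027809 -0.09527227  0.05161253]
341 296 [ 0.517 -0.104  0.067] [114 100  96]
341 292 [ 0.514 -0.106  0.082] [73 51 46]
341 288 [ 0.516 -0.104  0.091] [73 53 46]
341 284 [ 0.514 -0.105  0.104] [75 50 43]
337 290 [ 0.508 -0.102  0.089] [73 49 42]
345 290 [ 0.52  -0.111  0.088] [111  85  79]
305 284 [ 0.434 -0.099  0.153] [82 55 50]
305 281 [ 0.434 -0.099  0.161] [88 56 49]
341 299 [ 0.522 -0.098  0.049] [187 182 175]
0.03 46 [ 0.491 -0.109  0.028] [ 0.546 -0.089  0.035] [166. 155. 146.]
0.04 91 [ 0.491 -0.11   0.035] [ 0.545 -0.086  0.045] [175. 171. 165.]
0.05 268 [ 0.492 -0.111  0.045] [ 0.549 -0.065  0.055] [181. 177. 171.]
0.06 1 [ 0.523 -0.067  0.056] [ 0.523 -0.067  0.056] [56. 50. 49.]
0.07 40 [ 0.507 -0.11   0.065] [ 0.525 -0.082  0.075] [119. 103.  98.]
0.08 49 [ 0.506 -0.11   0.075] [ 0.523 -0.082  0.085] [80. 56. 52.]
0.09 43 [ 0.506 -0.111  0.085] [ 0.525 -0.08   0.095] [82. 56. 51.]
0.1 48 [ 0.504 -0.109  0.095] [ 0.526 -0.083  0.105] [84. 55. 50.]
0.11 45 [ 0.503 -0.11   0.105] [ 0.528 -0.091  0.115] [83. 53. 48.]
0.12 42 [ 0.502 -0.112  0.115] [ 0.527 -0.1    0.124] [86. 54. 49.]
```

The fingertips passed above the lobe. Depth puts their lower end near z ≈ 0.06, not the 0.035 that the tool data implies. I'll go back to the notch, measure the tip properly, then go lower.

```bash
python3 - <<'E'
from plan import *
rows([arc(250+28*k/5,.138,.0516+.002*k) for k in range(1,6)])
E
```

```text
[0.1, -0.0, -5.3, -0.1, 1.3, -0.2, 0.0, 0.1, -0.0, -10.9, 0.1, 2.6, -0.4, 0.0, 0.1, -0.0, -16.5, 0.5, 3.9, -0.6, 0.0, 0.1, -0.0, -22.1, 0.9, 5.2, -0.8, 0.0, 0.1, -0.0, -27.7, 1.5, 6.4, -1.0, 0.0]
```

Request:
move_arm:
  motion: [0, 0, -5.5, 0, 1.3, -0.2, 0, 0, 0, -11, 0.1, 2.6, -0.4, 0, 0, 0, -16.5, 0.4, 3.9, -0.6, 0, 0, 0, -22, 0.8, 5.2, -0.8, 0, 0, 0, -28, 1.4, 6.4, -1, 0]

```text
time: 4.2
position: [0.5873, -0.1052, 0.0616]
ee_rot: [0.653, 0.758, 0.0, 0.001]
wrist_force: [0.2, -0.4, -0.3]
opening: 0.0008
```

```bash
cat > tip.py <<'E'
from workcell import *
from h import *
import sys
c=read_camera("side");s=read_state();print(s["time"],s["position"],s["wrist_force"])
P=cloud(c);t=s["position"];img=c["image"].astype(int)
red=(img[...,0]-img[...,2]>20)&(img[...,0]<115)&(img[...,1]<75)
m=(np.hypot(P[...,0]-t[0],P[...,1]-t[1])<.032)&red&(P[...,2]>.02)&(P[...,2]<.15)
z=P[...,2][m];print("finger n",m.sum(),"z pct",np.percentile(z,[0,1,3,10,90]).round(4))
k=m&(P[...,2]<np.percentile(z,40));print("low part xy",P[k].min(0).round(3),P[k].max(0).round(3))
v,u=np.argwhere(m&(P[...,2]<np.percentile(z,4)))[0];print(u,v)
E=c["extrinsics"];q=E[:3,:3].T@(np.array([t[0],t[1],t[2]-.017])-E[:3,3]);print("expected tip px",c["fx"]*q[0]/q[2]+c["cx"],c["fy"]*q[1]/q[2]+c["cy"])
u,v=int(c["fx"]*q[0]/q[2]+c["cx"]),int(c["fy"]*q[1]/q[2]+c["cy"])
im=c["image"][max(0,v-70):v+40,u-75:u+75,::-1];cv2.imwrite(f"pics/{sys.argv[1]}.png",cv2.resize(im,None,fx=5,fy=5,interpolation=2))
E
python3 tip.py t4
```

```text
4.25 [ 0.59017183 -0.10438915  0.06226682] [2.70667182 0.51086028 1.02729753]
finger n 178 z pct [0.0776 0.0799 0.0819 0.0846 0.1242]
low part xy [ 0.574 -0.119  0.078] [ 0.592 -0.096  0.097]
364 275
expected tip px 368.5991370107733 286.10764885576964
```

View pics/t4.png

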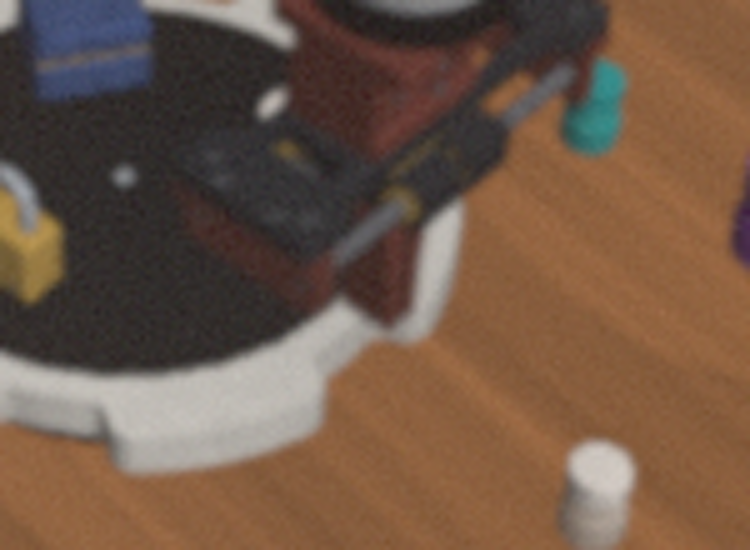

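Depth puts the tip at z ≈ 0.076 with the TCP reading 0.062, so the real tip is about 14 mm above the reported TCP, not 17 mm below. I'll descend gradually and check.

Request:
move_arm:
  motion: [0, 0, 0, 0, -0.3, 0, 0, 0, 0, 0, 0, -0.3, 1, 0, 0, 0, 0, 0, -0.3, 2, 0, 0, 0, 0, 0, -0.3, 2.6, 0, 0, 0, 0, 0, -0.3, 2.6, 0]

```text
time: 4.67
position: [0.5806, -0.1044, 0.0328]
ee_rot: [0.656, 0.755, -0.001, -0.001]
wrist_force: [-0.1, 0.7, 0.4]
opening: 0.0006
```

```bash
python3 tip.py t5
```

```text
4.7167 [ 0.58117907 -0.10460468  0.03363092] [-0.06432172  0.74619253  0.08191452]
finger n 188 z pct [0.048  0.0488 0.0502 0.0537 0.0981]
low part xy [ 0.569 -0.118  0.048] [ 0.589 -0.098  0.067]
370 288
expected tip px 364.4450747577793 297.5925549754645
```

View pics/t5.png

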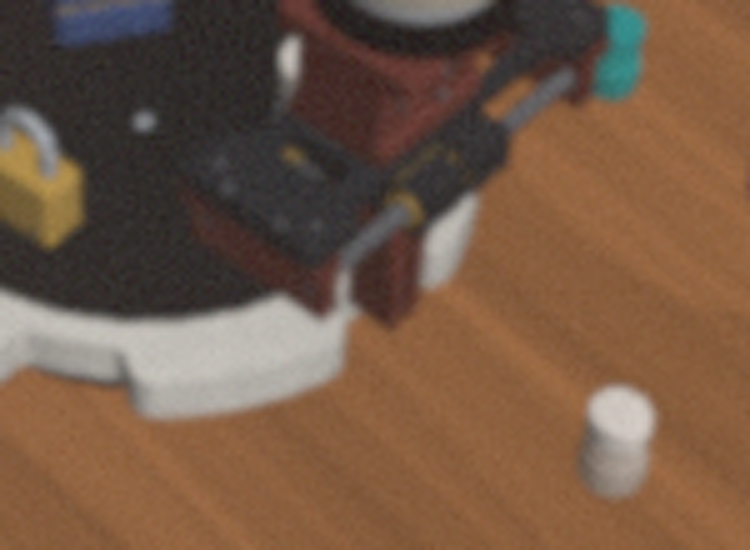

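Request:
move_arm:
  motion: [0, 0, 0, 0, 0.3, 0, 0, 0, 0, 0, 0, 0.3, 0.7, 0, 0, 0, 0, 0, 0.3, 1.3, 0, 0, 0, 0, 0, 0.3, 1.3, 0]

```text
time: 5.05
position: [0.5847, -0.104, 0.0207]
ee_rot: [0.655, 0.755, -0.0, -0.001]
wrist_force: [-0.4, 0.1, 0.7]
opening: 0.0003
```

```bash
python3 tip.py t6; python3 -c "
from plan import *
s=read_state();p=s['position']-[*C,0];f=np.degrees(np.arctan2(p[1],p[0]))%360;print(f,np.hypot(*p[:2]))
rows([arc(f-d,.138,.0205) for d in (2,4,7,10,13)])
"
```

```text
5.1 [ 0.5848509  -0.10416542  0.02111987] [ 0.22029883 -0.13547961  0.14762479]
finger n 194 z pct [0.035  0.0367 0.0386 0.0414 0.0915]
low part xy [ 0.572 -0.117  0.035] [ 0.595 -0.098  0.055]
361 291
expected tip px 365.2371173347929 300.60852816115255
277.3063670305779 0.1387923681274402
[-0.1, -0.0, 2.8, 0.1, -0.5, 0.1, 0.0, -0.1, -0.0, 4.8, 0.1, -1.0, 0.1, 0.0, -0.1, -0.0, 7.8, 0.2, -1.7, 0.1, 0.0, -0.1, -0.0, 10.8, 0.3, -2.4, 0.1, 0.0, -0.1, -0.0, 13.8, 0.5, -3.1, 0.1, 0.0]
```

Request:
move_arm:
  motion: [0, 0, 2.5, 0.1, -0.5, 0, 0, 0, 0, 5, 0.1, -1, 0, 0, 0, 0, 8, 0.2, -1.7, 0, 0, 0, 0, 11, 0.3, -2.4, 0, 0, 0, 0, 14, 0.5, -3.1, 0, 0]

```text
time: 5.52
position: [0.5542, -0.1042, 0.0222]
ee_rot: [0.744, 0.669, 0.0, 0.0]
wrist_force: [-0.1, -0.2, 0.2]
opening: 0.0005
```

```bash
python3 chk.py 7;python3 -c "
from plan import *
s=read_state();p=s['position']-[*C,0];f=np.degrees(np.arctan2(p[1],p[0]))%360;print(f,np.hypot(*p[:2]))
rows([arc(f-d,.138,.0205) for d in (3,7,12,17,22)])
"
```

```text
5.5167 [ 0.55417419 -0.1041624   0.02217893] [-0.09385287 -0.24181263  0.17406683] r 0.13827728872750109 phi 264.594686778754
top lock 200 ((494.946533203125, 30.061235427856445), (21.67998504638672, 39.73749542236328), 0.7341208457946777) ang 182.72482616451816 R 0.07233525119849765
phase 0.9001837733521002
side lock 100 ((492.3301696777344, 30.553850173950195), (20.99338150024414, 42.43614959716797), 5.234196186065674) ang 182.25344313051073 R 0.07492777383108608
264.1643617979752 0.13797159567160105
[-0.0, -0.0, 2.9, 0.0, -0.7, 0.2, 0.0, -0.0, -0.0, 6.9, 0.1, -1.7, 0.2, 0.0, -0.0, 0.0, 11.9, 0.3, -2.9, 0.2, 0.0, -0.0, 0.0, 16.9, 0.6, -4.0, 0.2, 0.0, -0.0, 0.0, 21.9, 1.0, -5.2, 0.2, 0.0]
```

The table is turning now, and the lock has gone from 189.5° to 182.7°. I'll carry on.

Request:
move_arm:
  motion: [0, 0, 3, 0, -0.7, 0.1, 0, 0, 0, 7, 0.1, -1.7, 0.1, 0, 0, 0, 12, 0.3, -2.9, 0.1, 0, 0, 0, 17, 0.6, -4, 0.1, 0, 0, 0, 22, 1, -5.2, 0.1, 0]

```text
time: 6.03
position: [0.504, -0.0889, 0.0213]
ee_rot: [0.857, 0.515, 0.001, 0.001]
wrist_force: [1.1, -0.2, -0.5]
opening: 0.0005
```

```bash
python3 chk.py 8;python3 -c "
from plan import *
s=read_state();p=s['position']-[*C,0];f=np.degrees(np.arctan2(p[1],p[0]))%360;print(f,np.hypot(*p[:2]))
rows([arc(f-d,.138,.0205) for d in (4,9,14,19,24)])
"
```

```text
6.0333 [ 0.50401947 -0.08892793  0.0213125 ] [ 1.12620816 -0.19236336 -0.51620369] r 0.13776929556374 phi 242.70341386108095
top lock 190 ((499.40576171875, 57.50766372680664), (40.15489959716797, 21.06658935546875), 71.5748291015625) ang 160.4996509189331 R 0.07191958468841665
phase -20.05056484781421
side lock 76 ((499.0248718261719, 58.53999328613281), (40.54079055786133, 20.59011459350586), 72.35255432128906) ang 159.83225778816217 R 0.07262815821213886
241.83684694512755 0.13745433279172523
[-0.1, 0.0, 4.3, -0.0, -1.0, 0.0, 0.0, -0.1, 0.0, 9.3, 0.1, -2.2, 0.0, 0.0, -0.1, 0.0, 14.3, 0.4, -3.3, 0.0, 0.0, -0.1, 0.0, 19.3, 0.7, -4.5, 0.0, 0.0, -0.1, 0.0, 24.3, 1.2, -5.6, 0.0, 0.0]
```

View pics/side8.png

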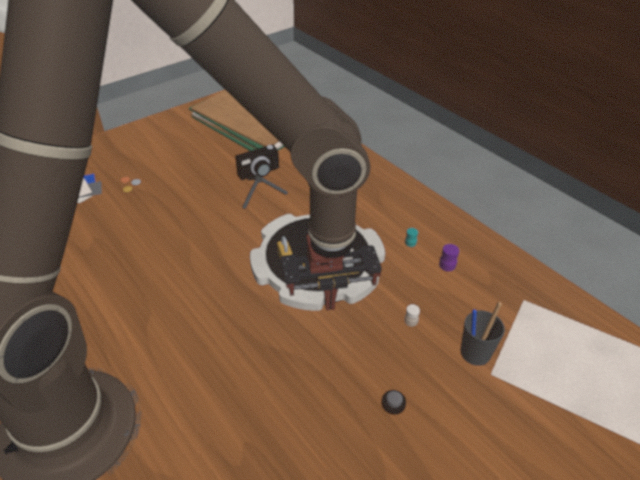

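The lock is at about 160°, moving with the finger. Gripper and arm are clear of everything.

Request:
move_arm:
  motion: [0, 0, 4, 0, -1, 0, 0, 0, 0, 9, 0.1, -2.2, 0, 0, 0, 0, 14, 0.4, -3.3, 0, 0, 0, 0, 19, 0.7, -4.5, 0, 0, 0, 0, 24, 1.2, -5.6, 0, 0]

```text
time: 6.55
position: [0.4603, -0.0521, 0.0212]
ee_rot: [0.945, 0.326, 0.0, 0.001]
wrist_force: [-1.7, -1.2, -0.4]
opening: 0.0006
```

```bash
python3 chk.py 9;python3 -c "
from plan import *
s=read_state();p=s['position']-[*C,0];f=np.degrees(np.arctan2(p[1],p[0]))%360;print(f,np.hypot(*p[:2]))
rows([arc(f-d,.138,.0205) for d in (4,9,14,19,24)])
"
```

```text
6.55 [ 0.46030675 -0.05213748  0.02124718] [-1.65069686 -1.23703541 -0.41714606] r 0.1369669493096563 phi 218.6999446109915
top lock 189 ((514.4931030273438, 82.84864807128906), (40.08778381347656, 21.269201278686523), 48.131202697753906) ang 136.88469998837778 R 0.07220322745521938
phase 15.001152962963126
217.9296825991997 0.13671260215857917
[-0.0, 0.0, 4.4, -0.1, -1.0, 0.0, 0.0, -0.0, 0.0, 9.4, 0.1, -2.2, 0.0, 0.0, -0.0, 0.0, 14.4, 0.3, -3.3, 0.0, 0.0, -0.0, 0.0, 19.4, 0.7, -4.5, 0.0, 0.0, -0.0, 0.0, 24.4, 1.1, -5.6, 0.0, 0.0]
```

Request:
move_arm:
  motion: [0, 0, 4, 0, -1, 0, 0, 0, 0, 9, 0.1, -2.2, 0, 0, 0, 0, 14, 0.3, -3.3, 0, 0, 0, 0, 19, 0.7, -4.5, 0, 0, 0, 0, 24, 1.1, -5.6, 0, 0]

```text
time: 7.07
position: [0.4349, -0.0011, 0.0213]
ee_rot: [0.992, 0.124, 0.001, 0.0]
wrist_force: [0.9, -1.4, 0.6]
opening: 0.0003
```

```bash
python3 chk.py 10;python3 -c "
from plan import *
s=read_state();p=s['position']-[*C,0];f=np.degrees(np.arctan2(p[1],p[0]))%360;print(f,np.hypot(*p[:2]))
rows([arc(f-d,.138,.0205) for d in (4,9,14,19,22)])
"
```

```text
7.0667 [ 0.43486734 -0.0011126   0.02125359] [ 0.93766011 -1.35409615  0.59728696] r 0.1367843755497452 phi 194.65777149147027
top lock 179 ((538.7882690429688, 99.97151184082031), (40.4008903503418, 20.93865203857422), 24.735021591186523) ang 113.14318023272153 R 0.0722889226809962
phase -7.488400752495711
side lock 26 ((552.8018798828125, 95.10469818115234), (19.30666732788086, 7.542670726776123), 33.02627944946289) ang 103.15491637948547 R 0.06326487730881833
194.07081912649087 0.13702718047660697
[0.0, 0.0, 4.4, -0.1, -1.0, 0.0, 0.0, 0.0, 0.0, 9.4, 0.1, -2.2, 0.0, 0.0, 0.0, 0.0, 14.4, 0.3, -3.3, 0.0, 0.0, 0.0, 0.0, 19.4, 0.7, -4.5, 0.0, 0.0, 0.0, 0.0, 22.4, 0.9, -5.2, 0.0, 0.0]
```

Request:
move_arm:
  motion: [0, 0, 4, 0, -1, 0, 0, 0, 0, 9, 0.1, -2.2, 0, 0, 0, 0, 14, 0.3, -3.3, 0, 0, 0, 0, 19, 0.7, -4.5, 0, 0, 0, 0, 22, 0.9, -5.2, 0, 0]

```text
time: 7.58
position: [0.4309, 0.052, 0.021]
ee_rot: [0.998, -0.067, 0.0, 0.0]
wrist_force: [0.3, -0.3, 0.1]
opening: 0.0006
```

```bash
python3 chk.py 11;python3 -c "
from plan import *
s=read_state();p=s['position']-[*C,0];f=np.degrees(np.arctan2(p[1],p[0]))%360;print(f,np.hypot(*p[:2]))
rows([arc(f-d,.138,.0205) for d in (2,4,5,6,7,8)])
"
```

```text
7.5833 [0.43088074 0.05203698 0.02104931] [ 0.28393593 -0.33844716  0.1199094 ] r 0.13757383792536743 phi 172.25629791976692
top lock 185 ((565.6517944335938, 105.48075103759766), (39.06085205078125, 19.95710563659668), 1.0719549655914307) ang 91.23216232515007 R 0.07199739898366099
phase 29.586119973634784
side lock 82 ((565.7738037109375, 101.75787353515625), (43.690242767333984, 20.02587890625), 0.4490254521369934) ang 91.19697751455374 R 0.0682727715520347
172.25926508620154 0.1376978262077765
[0.0, -0.0, 2.2, -0.0, -0.5, 0.0, 0.0, 0.0, -0.0, 4.2, 0.0, -1.0, 0.0, 0.0, 0.0, -0.0, 5.2, 0.0, -1.2, 0.0, 0.0, 0.0, -0.0, 6.2, 0.1, -1.4, 0.0, 0.0, 0.0, -0.0, 7.2, 0.1, -1.7, 0.0, 0.0, 0.0, -0.0, 8.2, 0.1, -1.9, 0.0, 0.0]
```

View pics/top11.png

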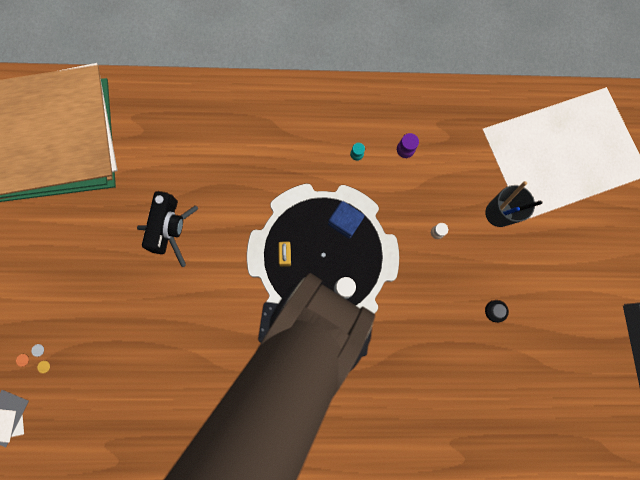

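Lock at (285,253), angle 91.2°. The camera bearing is 81.0° (80.8° from top, 81.2° from side), so about 10° remain.

Request:
move_arm:
  motion: [0, 0, 2, 0, -0.5, 0, 0, 0, 0, 4, 0, -1, 0, 0, 0, 0, 6, 0.1, -1.4, 0, 0, 0, 0, 8, 0.1, -1.9, 0, 0, 0, 0, 8.5, 0.2, -2.1, 0, 0]

```text
time: 8.1
position: [0.4351, 0.0716, 0.021]
ee_rot: [0.99, -0.141, 0.0, 0.0]
wrist_force: [-1.0, -0.4, -0.1]
opening: 0.0004
```

```bash
python3 chk.py 12; python3 chk.py
```

```text
8.1 [0.43507965 0.07162873 0.02097884] [-0.99823219 -0.36535412 -0.1240103 ] r 0.1375121335708061 phi 163.90234260621185
top lock 184 ((576.173095703125, 105.30925750732422), (21.243375778198242, 40.926116943359375), 83.72844696044922) ang 82.87738880720332 R 0.0723677131754945
phase 21.741767329045018
side lock 85 ((575.0387573242188, 102.62722778320312), (21.479616165161133, 40.93517303466797), 83.04573822021484) ang 83.53051784832817 R 0.06957025037599651
8.2 [0.43516167 0.07172155 0.02098946] [-0.30427662 -0.27835141 -0.18078977] r 0.13745910839574188 phi 163.8556892290625
top lock 187 ((576.6305541992188, 105.12924194335938), (21.170679092407227, 41.59294128417969), 83.54299926757812) ang 82.49969681839502 R 0.07224737818000536
phase 21.300063623634454
side lock 86 ((574.1998901367188, 100.81935119628906), (18.592634201049805, 40.05305099487305), 83.59330749511719) ang 84.06369734939197 R 0.06768229833136163
```

Request:
move_arm:
  motion: [0, 0, 1, 0, -0.2, 0, 0, 0, 0, 1.7, 0, -0.4, 0, 0, 0, 0, 1.7, 0, -0.4, 0, 0]

```text
time: 8.55
position: [0.4359, 0.0764, 0.021]
ee_rot: [0.988, -0.158, 0.0, -0.0]
wrist_force: [0.0, -0.4, 0.5]
opening: 0.0
```

```bash
python3 chk.py 13; python3 chk.py
```

```text
8.55 [0.435863   0.07641813 0.02096239] [ 0.03528359 -0.36746404  0.53514267] r 0.13817153648484692 phi 161.9037116347614
top lock 186 ((578.9639892578125, 104.80120849609375), (20.836990356445312, 41.57146072387695), 81.39193725585938) ang 80.63117043324053 R 0.07226516295049336
phase 19.524286237371207
side lock 84 ((577.2613525390625, 101.28482055664062), (19.841154098510742, 40.23106002807617), 84.75225067138672) ang 81.55718683055262 R 0.0685274595531694
8.65 [0.43563266 0.07636392 0.02093346] [-0.34599714  0.92334223  0.66393534] r 0.1383736946181046 phi 161.95467424854948
top lock 184 ((578.9458618164062, 104.95025634765625), (20.894426345825195, 41.14348602294922), 81.98648071289062) ang 80.66452197278853 R 0.07240928394864779
phase 19.62548797050802
side lock 84 ((576.791015625, 101.1993179321289), (18.292457580566406, 40.59217834472656), 81.80718231201172) ang 81.93652242286852 R 0.06837532617249051
```

The lock is at 80.7° by top and 81.6–81.9° by side against the 81° target. Next: back off and lift.

Request:
move_arm:
  motion: [0, 0, 0, 0, 0.4, 0, 0, 0, 0, 0, -0.2, 0.7, -1, 0, 0, 0, 0, -0.3, 0.7, -4, 0, 0, 0, 0, -0.3, 0.7, -8, 0, 0, 0, 0, -0.3, 0.7, -12, 0]

```text
time: 9.17
position: [0.4295, 0.0692, 0.1418]
ee_rot: [0.987, -0.158, -0.001, 0.001]
wrist_force: [0.8, 0.9, 0.1]
opening: 0.0005
```

```bash
python3 chk.py 14; python3 - <<'E'
from plan import *
s=read_state();p=s["position"];y=Ro.from_quat(s["ee_rot"]).as_matrix()[:,1];yd=np.degrees(np.arctan2(y[1],y[0]));print(p,yd)
# move to above button, yaw -> azimuth of the button (-33) +? go toward -33
L=interp((*p,yd),(.465,-.3085,.17,-33),15)
for k in range(0,15,5): rows(L[k:k+5],pose=L[k-1] if k else (*p,yd))
E
```

```text
9.1667 [0.42945438 0.06915718 0.14184054] [0.78084693 0.9356217  0.10799586] r 0.14228594334188024 phi 165.48684783996137
top lock 185 ((579.032470703125, 104.9372329711914), (20.98946762084961, 41.19108963012695), 81.65937042236328) ang 80.59522758894872 R 0.07241053526608257
phase 18.16160477663773
side lock 82 ((576.9957275390625, 101.10089111328125), (19.74700164794922, 41.86725997924805), 83.53890228271484) ang 81.75492691264328 R 0.06830693052194084
[0.43323691 0.07066959 0.14492768] -108.05371911993457
[0.0, 0.0, -5.0, 1.0, 2.3, -0.2, 0.0, 0.0, 0.0, -10.0, 2.0, 4.7, -0.3, 0.0, 0.0, 0.0, -15.0, 3.0, 7.0, -0.5, 0.0, 0.0, 0.0, -20.0, 3.9, 9.4, -0.7, 0.0, 0.0, 0.0, -25.0, 4.9, 11.7, -0.8, 0.0]
[0.0, 0.0, -5.0, -0.1, 2.5, -0.2, 0.0, 0.0, 0.0, -10.0, -0.2, 5.1, -0.3, 0.0, 0.0, 0.0, -15.0, -0.3, 7.6, -0.5, 0.0, 0.0, 0.0, -20.0, -0.4, 10.1, -0.7, 0.0, 0.0, 0.0, -25.0, -0.5, 12.7, -0.8, 0.0]
[0.0, 0.0, -5.0, -1.2, 2.3, -0.2, 0.0, 0.0, 0.0, -10.0, -2.3, 4.5, -0.3, 0.0, 0.0, 0.0, -15.0, -3.5, 6.8, -0.5, 0.0, 0.0, 0.0, -20.0, -4.6, 9.0, -0.7, 0.0, 0.0, 0.0, -25.0, -5.8, 11.3, -0.8, 0.0]
```

Request:
move_arm:
  motion: [0, 0, -5, 1, 2.3, -0.2, 0, 0, 0, -10, 2, 4.7, -0.3, 0, 0, 0, -15, 3, 7, -0.5, 0, 0, 0, -20, 3.9, 9.4, -0.7, 0, 0, 0, -25, 4.9, 11.7, -0.8, 0]

```text
time: 9.68
position: [0.4403, -0.057, 0.1487]
ee_rot: [0.998, 0.063, -0.0, -0.0]
wrist_force: [-0.5, 0.1, 0.3]
opening: 0.0009
```

Request:
move_arm:
  motion: [0, 0, -5, -0.1, 2.5, -0.2, 0, 0, 0, -10, -0.2, 5.1, -0.3, 0, 0, 0, -15, -0.3, 7.6, -0.5, 0, 0, 0, -20, -0.4, 10.1, -0.7, 0, 0, 0, -25, -0.5, 12.7, -0.8, 0]

```text
time: 10.1
position: [0.4506, -0.1836, 0.1565]
ee_rot: [0.961, 0.277, 0.0, -0.001]
wrist_force: [0.1, -0.1, -0.1]
opening: 0.0002
```

Request:
move_arm:
  motion: [0, 0, -5, -1.2, 2.3, -0.2, 0, 0, 0, -10, -2.3, 4.5, -0.3, 0, 0, 0, -15, -3.5, 6.8, -0.5, 0, 0, 0, -20, -4.6, 9, -0.7, 0, 0, 0, -25, -5.8, 11.3, -0.8, 0]

```text
time: 10.52
position: [0.4611, -0.3102, 0.1642]
ee_rot: [0.878, 0.478, 0.0, -0.001]
wrist_force: [0.6, -0.1, 0.5]
opening: 0.0006
```

```bash
python3 - <<'E'
import workcell;workcell.read_camera("side");workcell.read_camera("side")
from plan import *
s=read_state();p=s["position"];print(p,s["wrist_force"]);y=Ro.from_quat(s["ee_rot"]).as_matrix()[:,1];yd=np.degrees(np.arctan2(y[1],y[0]));print(yd)
rows(interp((*p,yd),(.465,-.3085,.04,-33),5))
E
python3 chk.py 15
```

```text
[ 0.46001757 -0.31393743  0.16481493] [ 0.68089654 -0.62796522  1.13778183]
-33.2373872323224
[0.1, 0.1, -0.0, 0.1, 0.0, 2.5, 0.0, 0.1, 0.1, -0.1, 0.3, 0.0, 5.0, 0.0, 0.1, 0.1, -0.1, 0.4, 0.1, 7.5, 0.0, 0.1, 0.1, -0.2, 0.6, 0.1, 10.0, 0.0, 0.1, 0.1, -0.2, 0.7, 0.1, 12.5, 0.0]
10.6167 [ 0.46001757 -0.31393743  0.16481493] [ 0.68089654 -0.62796522  1.13778183] r 0.36359434131123963 phi 252.85530910237725
top lock 187 ((578.7157592773438, 104.87503051757812), (20.95682716369629, 41.03390884399414), 80.90771484375) ang 80.83479132581249 R 0.07229804764389518
phase 18.039646160523667
side lock 84 ((577.332763671875, 102.00514221191406), (22.403966903686523, 39.97325897216797), 81.89061737060547) ang 81.58624570483776 R 0.06925046865620939
```

View pics/top15.png

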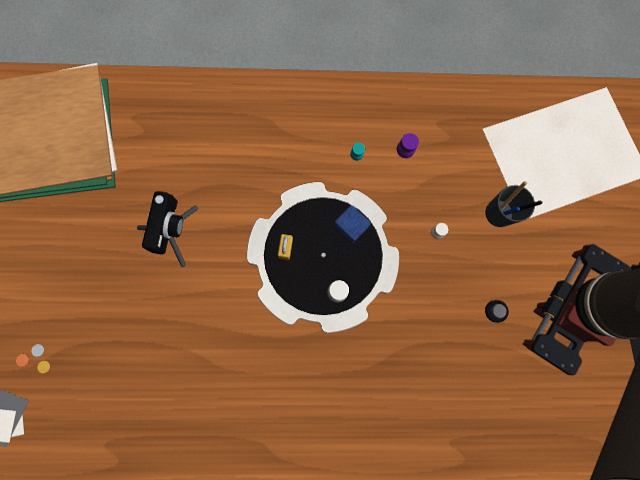

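The lock stands at (285,246) facing the camera, and the gripper is over the button area. I'll descend partway and check the alignment.

Request:
move_arm:
  motion: [0, 0, 0, 0, 0, 3, 0, 0, 0, 0, 0, 0, 6, 0, 0, 0, 0, 0, 0, 8.5, 0, 0, 0, 0, 0, 0, 9.5, 0, 0, 0, 0, 0, 0, 9.5, 0]

```text
time: 11.13
position: [0.4603, -0.3069, 0.0677]
ee_rot: [0.879, 0.477, -0.001, -0.002]
wrist_force: [-0.7, -0.5, 0.3]
opening: 0.0006
```

```bash
python3 tip.py t16;python3 tip.py t16
```

```text
11.1833 [ 0.4611808  -0.30801976  0.06937588] [ 0.73306117 -0.21407185  0.49217962]
finger n 234 z pct [0.0816 0.0838 0.0848 0.089  0.1285]
low part xy [ 0.445 -0.321  0.082] [ 0.46  -0.292  0.103]
395 383
expected tip px 393.5741305597077 388.94986470832634
11.2333 [ 0.46183981 -0.30884698  0.07048643] [-0.92214954  0.42633192  0.79016844]
finger n 239 z pct [0.0828 0.0851 0.0872 0.0911 0.1307]
low part xy [ 0.447 -0.323  0.083] [ 0.462 -0.293  0.105]
390 378
expected tip px 394.26168360167975 388.71783151320915
```

View pics/t16.png

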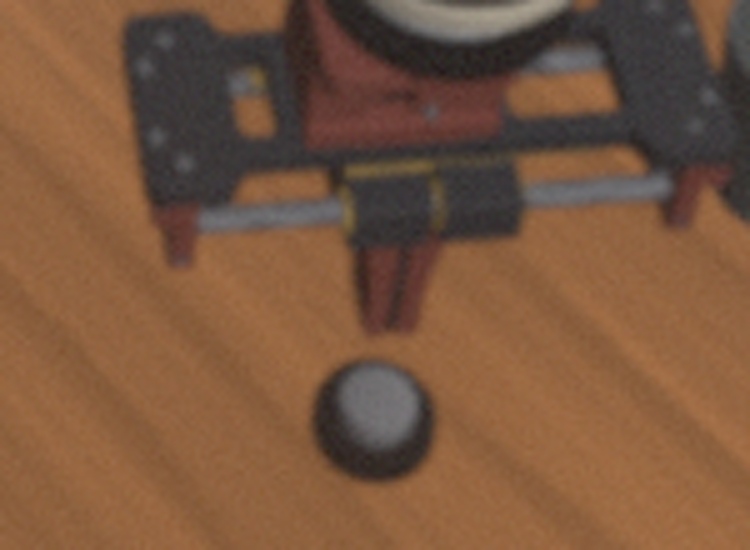

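Request:
move_arm:
  motion: [0, 0, 0, 0.1, 0.1, 2.5, 0, 0, 0, 0, 0.2, 0.2, 4.5, 0, 0, 0, 0, 0.2, 0.2, 5.3, 0, 0, 0, 0, 0.2, 0.2, 5.3, 0]

```text
time: 11.57
position: [0.4642, -0.3082, 0.0167]
ee_rot: [0.879, 0.476, -0.0, -0.0]
wrist_force: [0.2, -0.1, -0.1]
opening: 0.0006
```

```bash
python3 tip.py t17
```

```text
11.6167 [ 0.46454003 -0.3088114   0.01765573] [-0.10001028  0.08859542  0.72167056]
finger n 230 z pct [0.0308 0.0339 0.0361 0.0404 0.1243]
low part xy [ 0.45  -0.323  0.031] [ 0.466 -0.296  0.056]
397 398
expected tip px 392.3298978118104 404.2271276664194
```

View pics/t17.png

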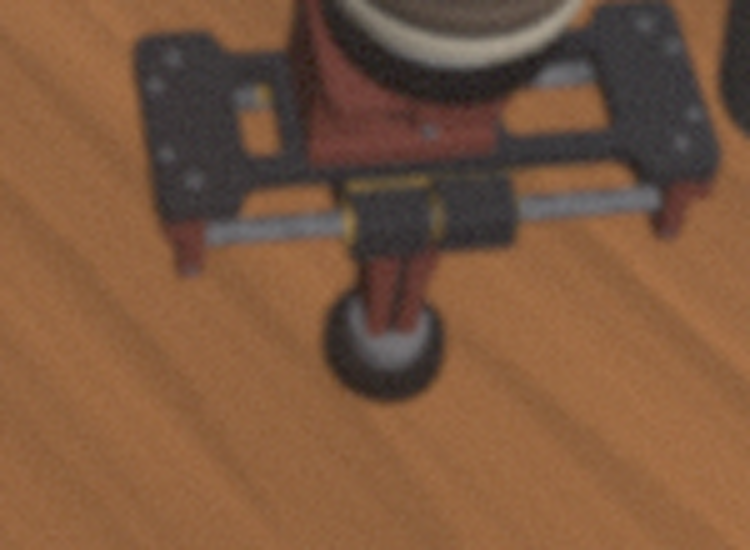

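The fingertips (crop about (390,330)) are centred above the grey cap. Now a gentle press.

Request:
move_arm:
  motion: [0, 0, 0, 0, 0, 0.3, 0, 0, 0, 0, 0, 0, 0.6, 0, 0, 0, 0, 0, 0, 0.9, 0, 0, 0, 0, 0, 0, 0.9, 0, 0, 0, 0, 0, 0, 0.9, 0]

```text
time: 12.03
position: [0.4647, -0.3088, 0.0083]
ee_rot: [0.879, 0.476, 0.0, 0.0]
wrist_force: [0.6, -0.2, 1.2]
opening: 0.0002
```

Request:
move_arm:
  motion: [0, 0, 0, 0, 0, 0.2, 0, 0, 0, 0, 0, 0, 0.4, 0, 0, 0, 0, 0, 0, 0.4, 0, 0, 0, 0, 0, 0, 0.4, 0]

```text
time: 12.37
position: [0.4647, -0.3088, 0.004]
ee_rot: [0.879, 0.476, 0.0, 0.0]
wrist_force: [1.6, 1.2, 2.1]
opening: 0.0007
```

Request:
move_arm:
  motion: [0, 0, 0, 0, 0, 0.2, 0, 0, 0, 0, 0, 0, 0.2, 0, 0, 0, 0, 0, 0, 0.2, 0, 0, 0, 0, 0, 0, 0.2, 0]

```text
time: 12.7
position: [0.4648, -0.3088, 0.0026]
ee_rot: [0.879, 0.476, 0.0, 0.0]
wrist_force: [-0.7, 0.9, 10.8]
opening: 0.0007
```

Request:
move_arm:
  motion: [0, 0, 0, 0, 0, 0.1, 0, 0, 0, 0, 0, 0, 0.1, 0, 0, 0, 0, 0, 0, 0.1, 0, 0, 0, 0, 0, 0, 0.1, 0]

```text
time: 13.03
position: [0.4648, -0.3089, 0.0024]
ee_rot: [0.879, 0.476, 0.001, 0.0]
wrist_force: [-1.6, 3.2, 19.5]
opening: 0.0003
```

```bash
python3 chk.py 18; python3 - <<'E'
import numpy as np,cv2
from workcell import *
from h import *
c=read_camera("side");P=cloud(c);hsv=cv2.cvtColor(c["image"],cv2.COLOR_RGB2HSV)
m=(np.hypot(P[...,0]-.465,P[...,1]+.3085)<.014)&(hsv[...,1]<40)&(hsv[...,2]>75)&(P[...,2]<.04)
print(m.sum(),np.percentile(P[...,2][m],[10,50,90]))
c=dict(np.load("side0.npz"));P=cloud(c);hsv=cv2.cvtColor(c["image"],cv2.COLOR_RGB2HSV)
m=(np.hypot(P[...,0]-.465,P[...,1]+.3085)<.014)&(hsv[...,1]<40)&(hsv[...,2]>75)&(P[...,2]<.04)
print(m.sum(),np.percentile(P[...,2][m],[10,50,90]))
E
```

```text
13.0333 [ 0.46476891 -0.30887662  0.00238026] [-1.59235235  3.21589927 19.53333836] r 0.3573707830681089 phi 253.34404419416913
top lock 183 ((578.86669921875, 104.9346923828125), (20.91376304626465, 40.94991683959961), 81.43963623046875) ang 80.72435739985882 R 0.07238112424166836
phase 17.970147554464972
side lock 90 ((577.4249877929688, 100.87136840820312), (19.3691463470459, 41.32387924194336), 80.6197738647461) ang 81.3700490297947 R 0.06814287678517976
26 [0.01192873 0.01432228 0.01799953]
182 [0.01853529 0.02133153 0.02355254]
```

The press bottomed out: 19.5 N with no further travel, and the cap is about 6–7 mm lower in depth. Release and lift.

Request:
move_arm:
  motion: [0, 0, 0, 0, 0, -1, 0, 0, 0, 0, 0, 0, -3, 0, 0, 0, 0, 0, 0, -6, 0, 0, 0, 0, 0, 0, -10, 0, 0, 0, 0, 0, 0, -12, 0]

```text
time: 13.6
position: [0.4643, -0.3096, 0.1239]
ee_rot: [0.88, 0.476, 0.0, 0.001]
wrist_force: [0.2, -1.5, -0.7]
opening: 0.0004
```

Request:
move_arm:
  motion: [0, 0, 0, 0, 0, -3, 0, 0, 0, 0, -2, 0, -4, 0, 0, 0, 0, -4, 0, -4, 0, 0, 0, 0, -4, 0, -4, 0, 0, 0, 0, -4, 0, -4, 0]

```text
time: 14.02
position: [0.4414, -0.3426, 0.1608]
ee_rot: [0.88, 0.475, -0.0, -0.0]
wrist_force: [-1.1, -0.3, 0.2]
opening: 0.0001
```

```bash
python3 chk.py 19; python3 - <<'E'
from workcell import *
from h import *
for n in("top","side"):
    for tag,c in (("before",dict(np.load(f"{n}0.npz"))),("now",read_camera(n))):
        P=cloud(c);X,Y,Z=P[...,0],P[...,1],P[...,2];hsv=cv2.cvtColor(c["image"],cv2.COLOR_RGB2HSV)
        m=(np.hypot(X-.465,Y+.3085)<.014)&(hsv[...,1]<40)&(hsv[...,2]>75)&(Z<.04)
        print(n,tag,"btn",m.sum(),np.median(Z[m]) if m.any() else 0)
        m=(Z>.118)&(Z<.136)&(abs(Y-.32)<.06)&(abs(X-.61)<.09);q=P[m]
        r=cv2.minAreaRect((q[:,:2]*1000).astype(np.float32));print("   cam",r)
        m=(Z>.02)&(np.hypot(X-.665,Y+.328)<.07)&(Z<.13);print("   pot",np.median(P[m],0).round(4))
E
```

```text
14.0167 [ 0.44143209 -0.34262953  0.16083788] [-1.13085412 -0.26121545  0.15788462] r 0.3965992803900911 phi 251.51140829064877
top lock 187 ((579.157470703125, 104.89234924316406), (21.182939529418945, 41.38567352294922), 81.10342407226562) ang 80.49181180587914 R 0.07238679876934744
phase 18.009131742482932
side lock 81 ((577.1724853515625, 101.6652603149414), (19.69091796875, 42.052452087402344), 80.18592834472656) ang 81.67675145244652 R 0.0688908787713646
top before btn 132 0.021423713067377226
   cam ((613.2180786132812, 317.9565734863281), (49.93648147583008, 104.15858459472656), 79.98202514648438)
   pot [ 0.6639 -0.3272  0.067 ]
top now btn 133 0.02087761965894086
   cam ((612.7135620117188, 317.98980712890625), (51.347206115722656, 102.87560272216797), 80.55017852783203)
   pot [ 0.663  -0.3269  0.0668]
side before btn 182 0.021331534168230415
   cam ((610.9432983398438, 315.6525573730469), (51.488502502441406, 103.95148468017578), 83.51790618896484)
   pot [ 0.6543 -0.3298  0.0669]
side now btn 187 0.021465757517185158
   cam ((610.666259765625, 316.7840576171875), (48.9326286315918, 103.97430419921875), 79.43590545654297)
   pot [ 0.6534 -0.3449  0.0667]
```

View pics/side19.png

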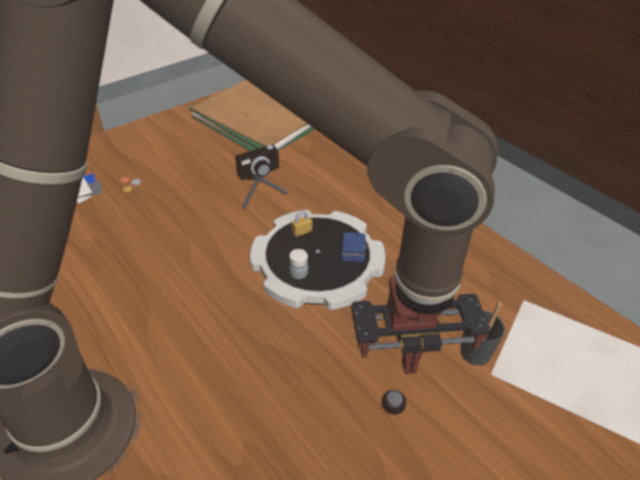

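The gripper is clear of everything, the button is back up at 21 mm, the camera and pen pot haven't moved, and the lock faces the lens. Handing in.

```bash
python3 -c "
from workcell import *
print(job_done())"
```

```text
the job is handed in; nothing more can be done
None
```

I turned the table clockwise by its rim until the padlock stood in front of the lens. Then I pressed the shutter button fully down, let it go, moved the gripper clear and handed the job in at about 14 s.

**Last checks**
- **Padlock:** it stands at 80.5° from the top view and 81.7° from the side view, against a camera bearing of about 81°. It faces the lens, and its angle did not change beyond measurement scatter after the press.
- **Button:** the press read 19.5 N with no further travel, and depth showed the cap about 6–7 mm down. After release it was back at its starting height.
- **Camera and pen pot:** in the top view both are within about 1 mm of where they started. The side view's pen-pot reading was off by about 15 mm because the gripper partly hid the pot.

**What disagreed**
- **Fingertip height:** depth puts the closed fingertips about 13–15 mm above the reported tool point, where the description says 17 mm below. My first push therefore passed over the rim without touching anything. I measured the tip in the side camera, went lower and pushed again.
- **Platter rotation:** I estimated it at about 110° from the rim lobes, while the padlock's own angle changed by about 109°. This is either measurement error or about 1° of slip. I relied on the padlock's own position.

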